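# Load the sample jars into the autosampler lane and close its gate

## Robot

A 6-joint arm with a two-finger parallel gripper is mounted at the origin on the work surface. World frame = base frame: x ahead of the robot, y to its left, z up, the work surface at z = 0. Lengths are in mm, angles in rad, forces in N, time in s.
With the tool pointing down it reaches from about 400 to 925 mm from the base axis. Payload 12.5 kg.
Tool frame: the origin (TCP) lies on the centre line of the jaws, within the pads' length; the fingertips stand 25 mm ahead of it and the grasp point (between the pads) lies 6 mm ahead of it; z points along the fingers, y is the line along which they close (so a half turn about z gives the same grasp; the last joint's range is limited). The gripper opens to 95 mm and grips with 3 to 60 N. Pads are 20 mm wide; open, the fingers measure 119 mm over their backs; the gripper's body (75 mm by 180 mm) begins 59 mm behind the grasp point.
Start: joints at [-1.44, 0.491, 1.559, -0, 1.092, -0.106], TCP at [146.643, -607.569, 239.661] pointing down, gripper open.
Joint ranges: [-3.1, 3.1], [-0.84, 2.19], [0.05, 2.79], [-1.13, 4.28], [0.06, 2.93], [-2.69, 2.69]. Speed limits (rad/s): [2.22, 2.22, 2.79, 3.14, 3.14, 3.14].

## Interface

Orientations are given as a unit quaternion [w, x, y, z].
In Python, from bench import robot gives the robot as it stands. The module is installed in compiled form; this text tells all that it offers.
- The arm moves only by the tool servo_tool, never from a script. Its argument "plan" is text: rows parted by semicolons, each of 7 numbers parted by spaces: the opening, from 0 (shut) to 1 (fully open), then the shift along the tool's x, y, z scaled (see below), then the turn, a rotation vector about the tool's x, y, z scaled (see below). In form: jaw x y z wx wy wz; .... A call has 1 to 20 rows; each row shifts and turns the commanded pose from where the row before left it, along the tool's axes as they then stand; what a row does not reach is not made up. The controller multiplies each number of a shift by 30 mm and each number of a turn by 4 degrees. A row lasts 1/12 s, in which the tool goes at most 41.7 mm and 7.16 degrees, less where a joint would pass 70% of its speed; a pose out of reach is approached as far as the arm can. A call with a number of a shift or a turn outside -1 to 1 is refused whole. A call with a gripper value outside its range is refused whole. The fingers move at their own pace and stop on an object; "newtons" is the grip in N (left out, the last holds). Time passes only in rows, so rows that do not move let the fingers close. It gives the time, the measured TCP pose, the force, the opening and the grip force at its end, in the units of the state.
- robot.state(): the state, without advancing time (a new reading comes with each control period).
- robot.grab_frame(name): name is "side" or "top" or "wrist"; returns (picture, depth): 420x560x3 uint8, red, green, blue; 420x560 float32, mm along the optical axis (not along the pixel's ray), 0 where there is no reading.
- robot.camera_info(name): a dict with "K" (3x3 intrinsics, pixels), "k1" (the pictures are not rectified: a ray, as slopes to the right and down, at radius r is drawn at 1 + k1 r^2 times it, then the intrinsics apply), "position" and "attitude" of the camera in the world; the wrist camera has in their place "mount" (4x4, takes a point from camera to tool coordinates, whose origin is the TCP and whose axes are the flange's). Camera axes: x right, y down, z forward; pixel columns grow to the right and rows downward; lengths in mm; the calibration is good to about 2 mm. A picture is of the moment at which its call begins: read the wrist's pose just before it. camera_info takes no time and is no camera call.
- robot.sign_off(): hands the job in; it is judged then, once.
Trained networks look in the newest picture that a camera, given by its name, has taken for a name from the list of things; names that differ only in an ending like _2 or _b are one class to them, and where a whole thing is asked for, a point or a joint stands for the part that bears it (a point fixed in the world has none). Each returns a list of dicts, best first, with "confidence" (0 to 1); they miss things now and then, are a little off and sometimes report something else, mostly with a low value. They report only what shows in the picture. A call takes as long as a camera call.
- robot.find_in(camera, query): "xyz" ([x, y, z] in mm, in world coordinates, good to about 4 mm: the middle of the surface that is visible of it).
- robot.outline_of(camera, query): "pixels" (420x560 bool, what is visible of it).
- robot.mark_of(camera, query): "xyz" ([x, y, z] in mm, in world coordinates, good to about 4 mm: a listed point, or the origin of a listed thing).
The state is a dict: "t": time; "q": joint angles; "qvel": joint speeds; "effort": joint torques, N m; "position": TCP position; "tool_rot": TCP orientation; "contact_force": force on the tool from outside, world axes, zero at the start; "moment": the same for the moment, N m; "grip_width": opening from 0.0 (shut) to 1.0 (fully open); "grasp_force": force on a finger pad.
Only numpy, scipy, OpenCV 4.12 (cv2) and the standard library are available. Lean on these libraries where they do the work, as an engineer would, in place of code of your own. Each camera call takes 0.05 s, during which the arm holds its last target. There are 200 camera calls.

## Task

Pull the gate plate up out of the mouth of the black loading lane and stand it fully down in the slot of the grey parking stand. Then slide the sample jars along the bench, without lifting any of them, and push them one by one into the lane so that they stand in single file, touching one another and with the first against the end stop. Finally put the gate plate back, fully down in the slot at the lane's mouth, and leave the vial tray, the beaker and the tip box where they are.

Things in the scene. Friction and masses are not known exactly. Their poses are not given: they have to be found in the camera images.
- lane: Black floorless lane fixed on the bench, open above. Origin on the bench, centre of the gate slot in its mouth; +x inward along the lane, +y across. Rails 40 mm high, 10 mm thick, 62 mm apart inside, from x = 14 to 325 mm. Slot posts, 65 mm high with flared lips, out to |x| = 15, |y| = 57 mm, 64 mm apart, each with a vertical groove: 9 mm wide in x, floor at |y| = 49 mm.
- lane_end (a point): On the bench at the inner face of the lane's end stop, mid-lane, at x = 325 mm of the lane; axes as the lane's. The stop is 10 mm thick, 82 mm wide, 50 mm high.
- lane_mouth (a point): On the bench in the middle of the lane's flared entrance, at x = -78 mm of the lane; axes as the lane's. Two flared guide walls, 40 mm high, stand 125 mm apart here and narrow to 64 mm at x = -15 mm of the lane, just before the gate slot.
- stand: Grey parking stand fixed on the bench: two grooved posts as at the lane's mouth (65 mm high with lips, out to |x| = 15, |y| = 57 mm; groove 9 mm wide in x, floors at |y| = 49 mm), joined by two low bars 12 mm high. Origin on the bench at the centre of its slot; x is across the slot (the parked plate's normal), y along it.
- gate: Gate: upright aluminium plate 6 mm thick (x), 92 wide (y), 72 high (z), with a black grip on its top edge, 12 mm thick in x, 30 wide in y, from z = 72 to 110 mm. Origin mid bottom edge. Fully down in a slot, it stands on the bench (origin height 0). Starts in the lane's slot; either face may look inward. 140 g.
- jar1: Closed amber glass sample jar with a blue cap, standing upright on the bench: body 54 mm in diameter and 52 mm high, cap 47 mm in diameter, 70 mm high in all, about 160 g. Origin at the centre of its underside, z up. Three to five such jars are present (alike).
- jar2: Closed amber glass sample jar with a blue cap, standing upright on the bench: body 54 mm in diameter and 52 mm high, cap 47 mm in diameter, 70 mm high in all, about 160 g. Origin at the centre of its underside, z up. Three to five such jars are present (alike).
- jar3: Closed amber glass sample jar with a blue cap, standing upright on the bench: body 54 mm in diameter and 52 mm high, cap 47 mm in diameter, 70 mm high in all, about 160 g. Origin at the centre of its underside, z up. Three to five such jars are present (alike).
- jar4: Closed amber glass sample jar with a blue cap, standing upright on the bench: body 54 mm in diameter and 52 mm high, cap 47 mm in diameter, 70 mm high in all, about 160 g. Origin at the centre of its underside, z up. Three to five such jars are present (alike).
- jar5: Closed amber glass sample jar with a blue cap, standing upright on the bench: body 54 mm in diameter and 52 mm high, cap 47 mm in diameter, 70 mm high in all, about 160 g. Origin at the centre of its underside, z up. Three to five such jars are present (alike).
- vial_tray: Bystander: black vial tray with small blue-capped vials, 100 x 150 mm, 45 mm high, lying on the bench to the left of the stand; origin at the centre of its underside. Leave alone.
- beaker: Bystander: glass beaker 70 mm in diameter, 90 mm high; origin at the centre of its underside. Leave alone.
- tip_box: Bystander: white box 85 x 120 mm, 50 mm high, beyond the lane; origin at the centre of its underside. Leave alone.

How it is judged (in metres and radians):
On the way, in this order (a step that is already met when the one before it is completed fails the run):
1. the gate plate stands fully down in the slot of the parking stand (x of gate in the frame of stand between -0.004 and 0.004 m and y of gate in the frame of stand between -0.008 and 0.008 m and z of gate in the frame of stand below 0.005 m and angle between the x axis of gate and the x axis of stand, either way round below 0.12 rad and angle between gate's own z axis and vertical below 0.1 rad), for 0.2 s.
2. all jars stand upright in the lane in single file, touching, the first against the end stop (angle between each of jar1, jar2, jar3, jar4, jar5's own z axis and vertical below 0.15 rad and height (world z) of each of jar1, jar2, jar3, jar4, jar5 below 0.008 m and linear speed of each of jar1, jar2, jar3, jar4, jar5 below 0.02 m/s and x of jar1 in the frame of lane between 0.035 and 0.306 m and y of jar1 in the frame of lane between -0.012 and 0.012 m and (x of jar1 in the frame of lane above 0.29 m or horizontal distance between jar1 and jar2 below 0.062 m or horizontal distance between jar1 and jar3 below 0.062 m or horizontal distance between jar1 and jar4 below 0.062 m or horizontal distance between jar1 and jar5 below 0.062 m) and x of jar2 in the frame of lane between 0.035 and 0.306 m and y of jar2 in the frame of lane between -0.012 and 0.012 m and (x of jar2 in the frame of lane above 0.29 m or horizontal distance between jar2 and jar1 below 0.062 m or horizontal distance between jar2 and jar3 below 0.062 m or horizontal distance between jar2 and jar4 below 0.062 m or horizontal distance between jar2 and jar5 below 0.062 m) and x of jar3 in the frame of lane between 0.035 and 0.306 m and y of jar3 in the frame of lane between -0.012 and 0.012 m and (x of jar3 in the frame of lane above 0.29 m or horizontal distance between jar3 and jar1 below 0.062 m or horizontal distance between jar3 and jar2 below 0.062 m or horizontal distance between jar3 and jar4 below 0.062 m or horizontal distance between jar3 and jar5 below 0.062 m) and x of jar4 in the frame of lane between 0.035 and 0.306 m and y of jar4 in the frame of lane between -0.012 and 0.012 m and (x of jar4 in the frame of lane above 0.29 m or horizontal distance between jar4 and jar1 below 0.062 m or horizontal distance between jar4 and jar2 below 0.062 m or horizontal distance between jar4 and jar3 below 0.062 m or horizontal distance between jar4 and jar5 below 0.062 m) and x of jar5 in the frame of lane between 0.035 and 0.306 m and y of jar5 in the frame of lane between -0.012 and 0.012 m and (x of jar5 in the frame of lane above 0.29 m or horizontal distance between jar5 and jar1 below 0.062 m or horizontal distance between jar5 and jar2 below 0.062 m or horizontal distance between jar5 and jar3 below 0.062 m or horizontal distance between jar5 and jar4 below 0.062 m) and (x of jar1 in the frame of lane between 0.29 and 0.306 m or x of jar2 in the frame of lane between 0.29 and 0.306 m or x of jar3 in the frame of lane between 0.29 and 0.306 m or x of jar4 in the frame of lane between 0.29 and 0.306 m or x of jar5 in the frame of lane between 0.29 and 0.306 m) and (x of jar1 in the frame of lane between 0.233 and 0.252 m or x of jar2 in the frame of lane between 0.233 and 0.252 m or x of jar3 in the frame of lane between 0.233 and 0.252 m or x of jar4 in the frame of lane between 0.233 and 0.252 m or x of jar5 in the frame of lane between 0.233 and 0.252 m) and (x of jar1 in the frame of lane between 0.176 and 0.198 m or x of jar2 in the frame of lane between 0.176 and 0.198 m or x of jar3 in the frame of lane between 0.176 and 0.198 m or x of jar4 in the frame of lane between 0.176 and 0.198 m or x of jar5 in the frame of lane between 0.176 and 0.198 m)), for 0.2 s.
At the end, for the whole second after the job is handed in: Gate plate upright and fully down (within 5 mm) in the slot at the lane's mouth. Every jar upright and at rest in the lane, the first within 8 mm of the end stop, gaps between neighbours at most 8 mm, the second and third within 11 and 14 mm of their closed-up places (all of step 2 and x of gate in the frame of lane between -0.004 and 0.004 m and y of gate in the frame of lane between -0.008 and 0.008 m and z of gate in the frame of lane below 0.005 m and angle between the x axis of gate and the x axis of lane, either way round below 0.12 rad and angle between gate's own z axis and vertical below 0.1 rad and linear speed of gate below 0.02 m/s); the robot touches nothing.
It fails at once if a jar is lifted (its underside more than 20 mm above the bench) (height (world z) of any of jar1, jar2, jar3, jar4, jar5 above 0.02 m).
It fails at once if a bystander is moved by more than 30 mm (distance of any of vial_tray, beaker, tip_box from where it was at the start of the episode above 0.03 m).
Of jar1, jar2, jar3, jar4, jar5 only 3 to 5 are there at a start; the rules pass over those that are not, and their reading is None.
At some moment in a run one of jar1, jar2, jar3, jar4, jar5 may be knocked a few centimetres aside while the robot is not near it.
It also fails if it takes over 210 s, if anything falls off the work surface, if the arm or the gripper's body presses on something with over 40 N, if the wrist force passes 120 N, or if a joint passes its speed limit or range.

## Working session

There is one attempt and no reset: what is moved stays moved. The work goes in short steps, Python scripts to look and compute and a tool call to move; the robot and the scene stay as the last step left them, time stands still between calls to the robot, and variables do not carry over. Pictures are saved under pics/ and viewed, at most 14 in all, crops included, and the job is handed in when it is done.

Besides the shell and the picture viewer there is one more tool, called after "Emit:" as name(argument=value, ...) on one line, values as JSON. servo_tool: Moves the arm, as the interface text tells. Its arguments: {"type":"object","properties":{"plan":{"type":"string"},"newtons":{"type":"number"}},"required":["plan"]}

```bash
mkdir -p pics; cat > h.py <<'E'
import numpy as np, cv2
from bench import robot
from scipy.spatial.transform import Rotation as R
def quat(q): return R.from_quat([q[1],q[2],q[3],q[0]])
def save(cam,name):
    p,d=robot.grab_frame(cam); cv2.imwrite('pics/'+name,p[:,:,::-1]); return p,d
def pts(cam,d,st=None):
    """world xyz per pixel from depth"""
    c=robot.camera_info(cam);K=np.array(c['K']);v,u=np.mgrid[:420,:560]
    x=(u-K[0,2])/K[0,0];y=(v-K[1,2])/K[1,1];a,b=x.copy(),y.copy()
    for _ in range(8):
        s=1+c['k1']*(a*a+b*b);a,b=x/s,y/s
    P=np.stack([a*d,b*d,d],-1)
    if cam=='wrist':
        M=np.array(c['mount']);P=P@M[:3,:3].T+M[:3,3]
        return quat(st['tool_rot']).apply(P.reshape(-1,3)).reshape(P.shape)+np.array(st['position'])
    A=np.array(c['attitude']);A=quat(A).as_matrix() if A.size==4 else A
    return P@A.T+np.array(c['position'])
E
python3 - <<'E'
from h import *
for c in('side','top'):
    print(robot.camera_info(c)); save(c,c+'0.png')
    for n in('lane','stand','gate','lane_mouth','lane_end','jar1','vial_tray','beaker','tip_box'):
        print(c,n,[(np.round(k['xyz']).tolist(),round(k['confidence'],2)) for k in robot.mark_of(c,n)])
print(robot.state(),robot.camera_info('wrist'))
E
```

```text
{'K': array([[435.34413741,   0.        , 283.73566649],
       [  0.        , 435.34413741, 204.39011488],
       [  0.        ,   0.        ,   1.        ]]), 'k1': -0.10345973900810601, 'position': array([ 546.70271647,  951.9242735 , 1033.60681246]), 'attitude': array([ 0.00489002, -0.00648487,  0.92836156, -0.37158962])}
side lane [([592.0, -51.0, 0.0], 0.68), ([599.0, 273.0, -1.0], 0.51)]
side stand [([426.0, 94.0, -0.0], 0.9)]
side gate [([594.0, -56.0, -2.0], 0.71)]
side lane_mouth [([595.0, -54.0, -1.0], 0.34)]
side lane_end [([599.0, 272.0, -1.0], 0.72)]
side jar1 [([456.0, -375.0, 2.0], 0.76), ([637.0, -252.0, 0.0], 0.66), ([524.0, -266.0, 1.0], 0.53)]
side vial_tray [([382.0, 392.0, -2.0], 0.9)]
side beaker [([741.0, -141.0, -0.0], 0.78), ([594.0, -53.0, 1.0], 0.66)]
side tip_box [([770.0, 20.0, -2.0], 0.8)]
{'K': array([[436.47452052,   0.        , 282.41430971],
       [  0.        , 436.47452052, 207.03496482],
       [  0.        ,   0.        ,   1.        ]]), 'k1': -0.07451192740843895, 'position': array([ 491.79491109,    6.07917354, 1033.08231128]), 'attitude': a
[... 1115 characters left out ...]
': array([0.33868895, 0.72947311, 0.65241481]), 'moment': array([ 0.05162166, -0.01581183, -0.03495028]), 'grasp_force': 0.0, 'grip_width': 0.9984026268441238} {'K': array([[330.66571617,   0.        , 281.38061932],
       [  0.        , 330.66571617, 208.22783849],
       [  0.        ,   0.        ,   1.        ]]), 'k1': -0.009552870995080889, 'mount': array([[-5.34238273e-04, -9.59647922e-01, -2.81203804e-01,
         7.89204036e+01],
       [ 9.99999827e-01, -4.43587428e-04, -3.86020479e-04,
        -1.61702115e-01],
       [ 2.45705279e-04, -2.81203962e-01,  9.59647993e-01,
        -1.45490265e+02],
       [ 0.00000000e+00,  0.00000000e+00,  0.00000000e+00,
         1.00000000e+00]])}
```

View pics/top0.png

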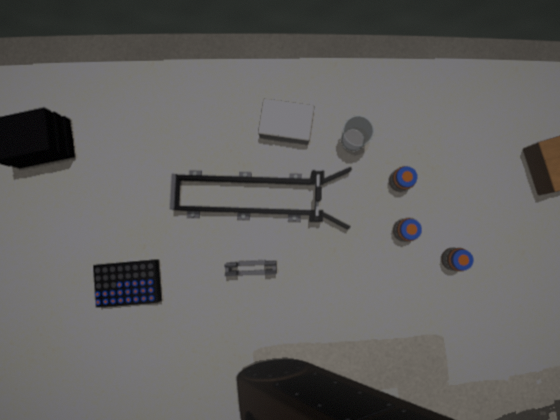

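View pics/side0.png

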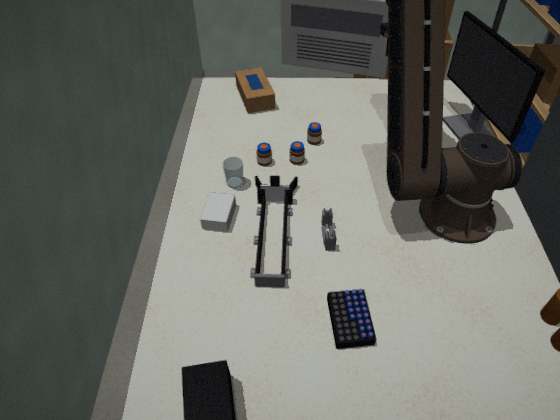

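Top view: three jars at (404,177), (408,229) and (459,260), the gate at (317,187), the lane end at (177,193) and the stand at (251,268). The side view agrees, with jars at (264,153), (297,152) and (315,133).

Next I turn the tool to the gate and go above the lane and stand for wrist views.

Emit:
servo_tool(plan="1 0 0 0 0 0 0.92; 1 0 0 0 0 0 0.92; 1 0 0 0 0 0 0.92; 1 0 0 0 0 0 0.92; 1 0.525 -0.735 0 0 0 0; 1 0.525 -0.735 0 0 0 0; 1 0.525 -0.735 0 0 0 0; 1 0.525 -0.735 0 0 0 0; 1 0.525 -0.735 0 0 0 0; 1 0.525 -0.735 0 0 0 0; 1 0.525 -0.735 0 0 0 0; 1 0.525 -0.735 0 0 0 0; 1 0.525 -0.735 0 0 0 0; 1 0.525 -0.735 0 0 0 0; 1 0.525 -0.735 0 0 0 0; 1 0.525 -0.735 0 0 0 0; 1 0.525 -0.735 0 0 0 0; 1 0.525 -0.735 0 0 0 0")

```text
t: 2.5
position: [373.9, -302.3, 239.8]
tool_rot: [0.0, 1.0, -0.01, 0.0]
contact_force: [0.7, -0.0, -0.6]
grip_width: 1.002
grasp_force: 0.0
```

Emit:
servo_tool(plan="1 0.525 -0.735 0 0 0 0; 1 0.525 -0.735 0 0 0 0; 1 0.525 -0.735 0 0 0 0; 1 0.525 -0.735 0 0 0 0; 1 0.525 -0.735 0 0 0 0; 1 0.525 -0.735 0 0 0 0; 1 0.525 -0.735 0 0 0 0; 1 0.525 -0.735 0 0 0 0; 1 0.525 -0.735 0 0 0 0; 1 0.525 -0.735 0 0 0 0; 1 0.525 -0.735 0 0 0 0; 1 0.525 -0.735 0 0 0 0; 1 0.525 -0.735 0 0 0 0; 1 0.525 -0.735 0 0 0 0; 1 0 0 0 0 0 0; 1 0 0 0 0 0 0; 1 0 0 0 0 0 0; 1 0 0 0 0 0 0")

```text
t: 4.0
position: [599.5, 0.1, 239.7]
tool_rot: [0.0, 1.0, -0.01, -0.0]
contact_force: [-0.9, -0.4, 1.0]
grip_width: 1.0
grasp_force: 0.0
```

```bash
cat >> h.py <<'E'
def marks(cam,names):
    for n in names: print(cam,n,[(np.round(k['xyz'],1).tolist(),round(k['confidence'],2)) for k in robot.mark_of(cam,n)])
def go(x,y,z,yaw=None):
    """units to reach TCP world x,y,z (moves in present tool axes) and turn wz for tool-x yaw (deg)"""
    s=robot.state();T=quat(s['tool_rot']);m=T.as_matrix();now=np.degrees(np.arctan2(m[1,0],m[0,0]))
    print('now',np.round(s['position'],1),'yaw',round(now,2),'tilt',np.round(m[:,2],4),'units',np.round(T.inv().apply(np.array([x,y,z])-s['position'])/30,3),
      'wz',None if yaw is None else round(-(yaw-now)/4,3),'F',np.round(s['contact_force'],1),'w',round(s['grip_width'],3),round(s['grasp_force'],1))
E
python3 - <<'E'
from h import *
s=robot.state();go(600,0,240,-1)
p,d=save('wrist','w1.png');np.savez('w1.npz',p=p,d=d);P=pts('wrist',d,s);np.save('w1P.npy',P)
marks('wrist',('lane','stand','gate','lane_mouth'))
for n in('gate','stand'):
    o=robot.outline_of('wrist',n)
    if o:
        q=P[o[0]['pixels']&(d>0)]; 
        for a,b in((100,120),(66,80),(55,72),(5,18)):
            k=q[(q[:,2]>a)&(q[:,2]<b)]
            if len(k)>5: 
                r=cv2.minAreaRect(k[:,:2].astype(np.float32)); print(n,a,len(k),np.round(np.median(k,0),1),r)
E
```

```text
now [5.995e+02 1.000e-01 2.397e+02] yaw -1.19 tilt [-2.e-04 -2.e-04 -1.e+00] units [ 0.017  0.003 -0.011] wz -0.049 F [-0.9 -0.4  1. ] w 1.0 0.0
wrist lane []
wrist stand [([427.7, 98.4, 0.5], 0.61)]
wrist gate [([593.8, -52.2, 0.1], 0.76)]
wrist lane_mouth []
gate 100 517 [595.1 -50.8 110.2] ((593.9349365234375, -51.70989990234375), (12.433113098144531, 29.61731719970703), 89.28007507324219)
gate 66 391 [611.8 -50.8  72.5] ((593.980224609375, -50.66362380981445), (10.602062225341797, 90.97920989990234), 86.99491119384766)
gate 55 254 [613.8 -49.3  66.7] ((591.2353515625, -51.12248611450195), (96.62239837646484, 12.098066329956055), 1.5703984498977661)
gate 5 73 [587.2 -48.6  11.4] ((587.682373046875, -47.905662536621094), (1.8418103456497192, 59.03300094604492), 89.03668975830078)
stand 55 536 [421.8  59.9  61.1] ((427.31414794921875, 93.424072265625), (26.45795249938965, 109.38005065917969), 2.857710361480713)
```

View pics/w1.png

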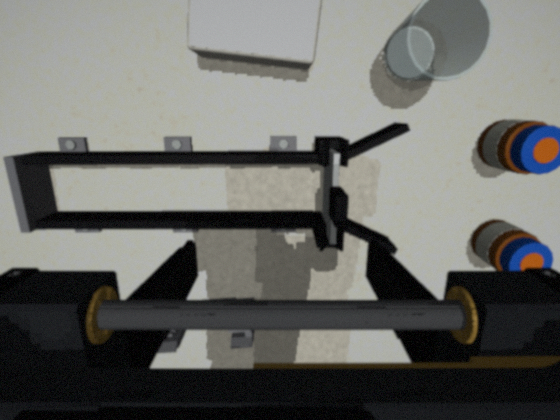

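Wrist view: the gate's grip is at about (333,180) in the slot, the lane end at (15,193). The stand, at (200,340), is mostly hidden by the gripper. I shift back to see the stand and get a second view of the gate.

Emit:
servo_tool(plan="1 -0.83 -0.33 0 0 0 0; 1 -0.83 -0.33 0 0 0 0; 1 -0.83 -0.33 0 0 0 0; 1 -0.83 -0.33 0 0 0 0; 1 -0.83 -0.33 0 0 0 0; 1 -0.83 -0.33 0 0 0 0; 1 0 0 0 0 0 0; 1 0 0 0 0 0 0; 1 0 0 0 0 0 0; 1 0 0 0 0 0 0")

```text
t: 5.18
position: [452.8, 62.9, 239.6]
tool_rot: [0.0, 1.0, -0.01, 0.0]
contact_force: [0.1, 0.2, 0.5]
grip_width: 1.002
grasp_force: 0.0
```

```bash
python3 - <<'E'
from h import *
s=robot.state();go(594,-51.5,300,0)
p,d=save('wrist','w2.png');P=pts('wrist',d,s);np.save('w2P.npy',P)
marks('wrist',('stand','gate','lane_end','jar1'))
def rect(P,a,b,box,t):
    q=P.reshape(-1,3);k=q[(q[:,2]>a)&(q[:,2]<b)&(q[:,0]>box[0])&(q[:,0]<box[1])&(q[:,1]>box[2])&(q[:,1]<box[3])]
    if len(k)>5:
        r=cv2.minAreaRect(k[:,:2].astype(np.float32)); print(t,len(k),np.round(np.median(k,0),1),np.round(r[0],1),np.round(r[1],1),round(r[2],1))
for n,Q in(('w1',np.load('w1P.npy')),('w2',P)):
    rect(Q,95,118,(560,630,-80,-20),n+' grip'); rect(Q,68,78,(530,660,-80,-20),n+' plate top')
    rect(Q,60,68,(535,655,-90,-10),n+' lane posts')
    rect(Q,57,70,(395,460,20,165),n+' stand posts'); rect(Q,8,16,(395,460,20,165),n+' stand bars')
    rect(Q,57,70,(395,460,20,90),n+' stand post R'); rect(Q,57,70,(395,460,96,165),n+' stand post L')
    rect(Q,36,44,(540,660,10,250),n+' rails'); rect(Q,46,54,(540,660,255,290),n+' stop')
E
```

```text
now [452.8  62.9 239.6] yaw -1.18 tilt [ 6.e-04 -2.e-04 -1.e+00] units [ 4.785  3.715 -2.008] wz -0.294 F [0.1 0.2 0.5] w 1.002 0.0
wrist stand [([431.0, 98.3, -2.6], 0.76)]
wrist gate [([596.5, -52.7, -0.2], 0.91)]
wrist lane_end [([603.0, 274.6, -0.0], 0.77)]
wrist jar1 []
w1 grip 562 [595.3 -50.5 110.1] [593.9 -51.7] [12.4 29.6] 89.3
w1 plate top 368 [614.  -51.2  72.5] [593.9 -50.7] [10.5 91.1] 87.0
w1 lane posts 628 [626.7 -52.2  64.2] [593.1 -51.8] [ 25.6 114.2] 88.9
w1 stand posts 429 [421.   60.8  62.7] [428.   94.1] [ 25.7 110.6] 3.4
w1 stand post R 243 [422.6  51.5  63.4] [430.1  51.5] [25.1 25.2] 3.3
w1 stand post L 186 [417.6 135.8  62.1] [425.5 138.3] [26.  21.3] 1.6
w1 rails 4450 [627.  129.4  40.5] [596.8 130.1] [241.2  82.8] 88.9
w1 stop 953 [602.9 276.4  50.3] [600.  278.3] [13.  82.4] 87.9
w2 grip 999 [593.  -48.5 109.7] [593.4 -51.1] [12.8 29.7] 88.8
w2 plate top 462 [572.7 -49.8  72.3] [583.8 -49.8] [72.  10.1] 0.7
w2 lane posts 582 [555.9 -48.7  63.9] [579.6 -50.4] [86.  25.6] 1.1
w2 stand posts 686 [421.6  63.7  63.4] [427.2  95.7] [ 26.8 114. ] 3.0
w2 stand bars 1081 [434.1  96.3  12.5] [427.   95.9] [ 33.6 113. ] 3.4
w2 stand post R 344 [422.9  51.1  63.3] [429.5  51.1] [26.6 24.9] 2.2
w2 stand post L 342 [417.7 139.6  63.4] [424.8 139.9] [26.8 25.3] 2.6
w2 rails 4455 [564.4 133.5  40.4] [594.5 130. ] [241.3  76.9] 88.9
w2 stop 1186 [598.7 277.   50.2] [596.5 278.3] [12.8 74.7] 88.9
```

View pics/w2.png

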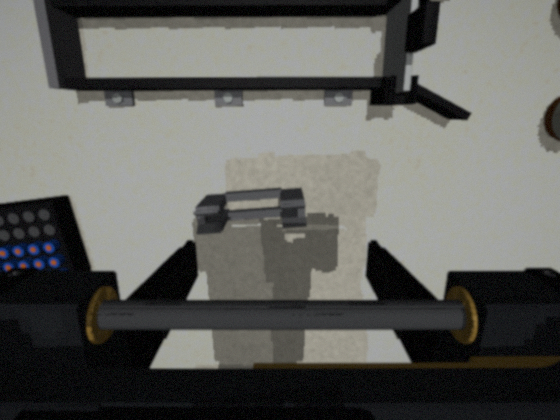

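The stand is at about (427,95.8), turned 3.1°. The gate is at (593.6,-51.4) with its grip top at z = 110, and the lane points at 88.9°. Now I grasp the gate.

Emit:
servo_tool(plan="1 0.795 0.62 0 0 0 0; 1 0.795 0.62 0 0 0 0; 1 0.795 0.62 0 0 0 0; 1 0.795 0.62 0 0 0 0; 1 0.795 0.62 0 0 0 0; 1 0.795 0.62 0 0 0 0; 1 0 0 0.6 0 0 0; 1 0 0 0.6 0 0 0; 1 0 0 0.6 0 0 0; 1 0 0 0.6 0 0 0; 1 0 0 0.6 0 0 0; 1 0 0 0.6 0 0 0; 1 0 0 0.5 0 0 0; 1 0 0 0.5 0 0 0; 1 0 0 0 0 0 0; 1 0 0 0 0 0 0", newtons=40)

```text
t: 6.77
position: [592.5, -51.3, 101.1]
tool_rot: [-0.0, 1.0, -0.01, -0.001]
contact_force: [0.7, 0.0, 1.1]
grip_width: 1.003
grasp_force: 0.0
```

Emit:
servo_tool(plan="0 0 0 0 0 0 0; 0 0 0 0 0 0 0; 0 0 0 0 0 0 0; 0 0 0 0 0 0 0; 0 0 0 0 0 0 0; 0 0 0 0 0 0 0; 0 0 0 0 0 0 0; 0 0 0 0 0 0 0; 0 0 0 0 0 0 0; 0 0 0 0 0 0 0; 0 0 0 0 0 0 0; 0 0 0 0 0 0 0", newtons=40)

```text
t: 7.77
position: [592.6, -51.2, 101.6]
tool_rot: [0.0, 1.0, -0.01, -0.0]
contact_force: [-0.5, 0.2, 0.6]
grip_width: 0.217
grasp_force: 0.0
```

```bash
python3 -c "
from h import *
go(593.6,-51.4,100,-1.1)"
```

```text
now [592.6 -51.2 101.6] yaw -1.15 tilt [-1.e-04 -1.e-04 -1.e+00] units [0.033 0.005 0.053] wz -0.013 F [-0.5  0.2  0.6] w 0.217 0.0
```

Emit:
servo_tool(plan="0 0 0 0 0 0 0; 0 0 0 0 0 0 0; 0 0 0 0 0 0 0; 0 0 0 0 0 0 0; 0 0 0 0 0 0 0; 0 0 0 0 0 0 0", newtons=40)

```text
t: 8.27
position: [592.6, -51.3, 101.6]
tool_rot: [0.0, 1.0, -0.01, -0.0]
contact_force: [-0.5, -0.1, -1.0]
grip_width: 0.124
grasp_force: 40.0
```

```bash
python3 -c "
from h import *
go(593.6,-51.4,100,-1.1)"
```

```text
now [592.6 -51.3 101.6] yaw -1.15 tilt [-1.e-04 -1.e-04 -1.e+00] units [0.034 0.004 0.053] wz -0.013 F [-0.5 -0.1 -1. ] w 0.124 40.0
```

Emit:
servo_tool(plan="0 0 0 -0.3 0 0 0; 0 0 0 -0.5 0 0 0; 0 0 0 -0.8 0 0 0; 0 0 0 -0.8 0 0 0; 0 0 0 -0.8 0 0 0; 0 0 0 -0.8 0 0 0; 0 0 0 -0.8 0 0 0; 0 0 0 -0.7 0 0 0; 0 -0.55 -0.18 0 0 0 0; 0 -0.55 -0.18 0 0 0 0; 0 -0.55 -0.18 0 0 0 0; 0 -0.55 -0.18 0 0 0 0; 0 -0.55 -0.18 0 0 0 0; 0 -0.55 -0.18 0 0 0 0; 0 -0.55 -0.18 0 0 0 0; 0 -0.55 -0.18 0 0 0 0; 0 -0.55 -0.18 0 0 0 0; 0 -0.55 -0.18 0 0 0 0")

```text
t: 9.77
position: [427.7, 6.4, 267.1]
tool_rot: [0.0, 1.0, -0.01, 0.0]
contact_force: [0.4, -1.4, -1.4]
grip_width: 0.124
grasp_force: 40.0
```

Emit:
servo_tool(plan="0 0 0 0 0 0 -0.98; 0 0 0 0 0 0 -0.98; 0 0 0 0 0 0 -0.98; 0 0 0 0 0 0 -0.98; 0 0 0 0 0 0 -0.98; 0 0 0 0 0 0 -0.98; 0 0 0 0 0 0 -0.98; 0 0 0 0 0 0 -0.98; 0 0 0 0 0 0 -0.98; 0 0 0 0 0 0 -0.98; 0 0 0 0 0 0 -0.98; 0 0 0 0 0 0 -0.98; 0 0 0 0 0 0 -0.98; 0 0 0 0 0 0 -0.98; 0 0 0 0 0 0 -0.98; 0 0 0 0 0 0 -0.98; 0 0 0 0 0 0 -0.98; 0 0 0 0 0 0 -0.98")

```text
t: 11.27
position: [428.5, 6.1, 267.2]
tool_rot: [0.0, 0.821, 0.571, 0.0]
contact_force: [-0.0, -0.2, -1.3]
grip_width: 0.13
grasp_force: 40.0
```

Emit:
servo_tool(plan="0 0 0 0 0 0 -0.98; 0 0 0 0 0 0 -0.98; 0 0 0 0 0 0 -0.98; 0 0 0 0 0 0 -0.98; 0 0 0 0 0 0 -0.98; 0 0 0 0 0 0 -0.98; 0 0 0 0 0 0 0; 0 0 0 0 0 0 0; 0 0 0 0 0 0 0")

```text
t: 12.02
position: [428.7, 6.1, 266.9]
tool_rot: [0.0, 0.69, 0.724, 0.0]
contact_force: [0.2, 0.4, -1.3]
grip_width: 0.124
grasp_force: 40.0
```

```bash
python3 - <<'E'
from h import *
s=robot.state();go(427,95.8,280,93.1)
p,d=save('wrist','w3.png');P=pts('wrist',d,s)
marks('wrist',('stand','gate'))
def rect(P,a,b,box,t):
    q=P.reshape(-1,3);k=q[(q[:,2]>a)&(q[:,2]<b)&(q[:,0]>box[0])&(q[:,0]<box[1])&(q[:,1]>box[2])&(q[:,1]<box[3])]
    if len(k)>5:
        r=cv2.minAreaRect(k[:,:2].astype(np.float32)); print(t,len(k),np.round(np.median(k,0),1),np.round(r[0],1),np.round(r[1],1),round(r[2],1))
for a,b,y0,y1,n in((57,70,20,165,'posts'),(8,16,20,165,'bars'),(57,70,20,90,'R'),(57,70,96,165,'L')): rect(P,a,b,(395,460,y0,y1),n)
# held gate
q=P[(P[:,:,2]>110)&(np.abs(P[:,:,0]-s['position'][0])<60)&(np.abs(P[:,:,1]-s['position'][1])<60)]
print(len(q),q.min(0),q.max(0))
E
```

```text
now [428.7   6.1 266.9] yaw 92.8 tilt [ 3.e-04 -1.e-04 -1.e+00] units [ 2.989  0.091 -0.438] wz -0.075 F [ 0.2  0.4 -1.3] w 0.124 40.0
wrist stand [([431.5, 97.0, -2.7], 0.9), ([738.2, -137.6, -1.5], 0.63)]
wrist gate [([429.4, 6.0, 164.0], 0.55)]
posts 773 [427.8 129.7  63.3] [427.4  95.8] [ 28.5 114.4] 3.5
bars 1014 [421.9  96.7  12.5] [427.1  95.7] [32.9 98.6] 2.4
R 343 [435.5  51.7  63.5] [429.   51.1] [26.3 24.9] 3.2
L 430 [419.6 140.2  63.1] [424.7 140.3] [28.5 25.4] 3.4
59934 [368.66648845  -6.308599   167.00093977] [488.65389688  53.89056115 366.92349349]
```

View pics/w3.png

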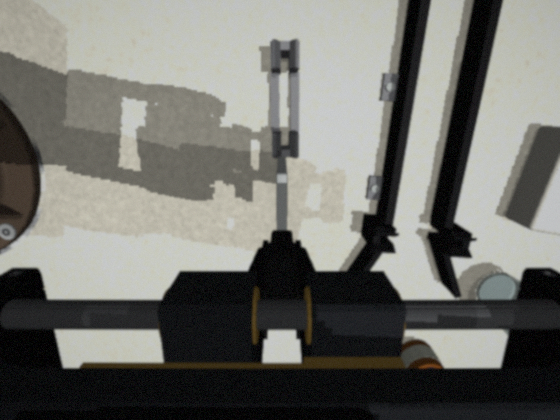

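The stand at rows 40–155, col 285 and the gate edge line at (282,160–230) line up, and all views agree on (427.2,95.8), 3.1°. Now aligning and descending above the lips.

Emit:
servo_tool(plan="0 0.495 0.016 0 0 0 -0.0125; 0 0.495 0.016 0 0 0 -0.0125; 0 0.495 0.016 0 0 0 -0.0125; 0 0.495 0.016 0 0 0 -0.0125; 0 0.495 0.016 0 0 0 -0.0125; 0 0.495 0.016 0 0 0 -0.0125; 0 0 0 0.5 0 0 0; 0 0 0 0.5 0 0 0; 0 0 0 0.5 0 0 0; 0 0 0 0.5 0 0 0; 0 0 0 0.5 0 0 0; 0 0 0 0.5 0 0 0; 0 0 0 0 0 0 0; 0 0 0 0 0 0 0; 0 0 0 0 0 0 0")

```text
t: 13.42
position: [427.2, 95.2, 177.3]
tool_rot: [0.0, 0.687, 0.727, 0.0]
contact_force: [-0.3, -0.4, -1.9]
grip_width: 0.124
grasp_force: 40.0
```

```bash
python3 -c "
from h import *
go(427.2,95.2,101.6,93.1)"
```

```text
now [427.2  95.2 177.3] yaw 93.21 tilt [ 7.e-04 -0.e+00 -1.e+00] units [-1.000e-03 -3.000e-03  2.522e+00] wz 0.027 F [-0.3 -0.4 -1.9] w 0.124 40.0
```

Into the slot, slowly at first.

Emit:
servo_tool(plan="0 0 0 0.15 0 0 0; 0 0 0 0.15 0 0 0; 0 0 0 0.15 0 0 0; 0 0 0 0.15 0 0 0; 0 0 0 0.15 0 0 0; 0 0 0 0.15 0 0 0; 0 0 0 0.15 0 0 0; 0 0 0 0.15 0 0 0; 0 0 0 0 0 0 0")

```text
t: 14.17
position: [426.6, 95.1, 139.7]
tool_rot: [-0.0, 0.687, 0.727, -0.0]
contact_force: [0.3, 0.5, -1.8]
grip_width: 0.123
grasp_force: 40.0
```

Emit:
servo_tool(plan="0 0 0 0.15 0 0 0; 0 0 0 0.15 0 0 0; 0 0 0 0.15 0 0 0; 0 0 0 0.15 0 0 0; 0 0 0 0.15 0 0 0; 0 0 0 0.15 0 0 0; 0 0 0 0.15 0 0 0; 0 0 0 0.1 0 0 0; 0 0 0 0.1 0 0 0; 0 0 0 0 0 0 0; 0 0 0 0 0 0 0; 0 0 0 0 0 0 0")

```text
t: 15.17
position: [427.0, 95.2, 103.2]
tool_rot: [0.0, 0.687, 0.727, 0.0]
contact_force: [-0.5, -0.3, -1.0]
grip_width: 0.125
grasp_force: 40.0
```

Emit:
servo_tool(plan="0 0 0 0.05 0 0 0; 0 0 0 0 0 0 0; 0 0 0 0 0 0 0; 0.4 0 0 0 0 0 0; 0.4 0 0 0 0 0 0; 0.4 0 0 0 0 0 0; 0.4 0 0 0 0 0 0; 0.4 0 0 0 0 0 0; 0.4 0 0 0 0 0 0; 0.4 0 0 -0.5 0 0 0; 0.4 0 0 -0.8 0 0 0; 0.4 0 0 -0.8 0 0 0; 0.4 0 0 -0.8 0 0 0; 0.4 0 0 -0.8 0 0 0; 0.4 0 0 -0.8 0 0 0; 0.4 0 0 0 0 0 0")

```text
t: 16.5
position: [428.1, 95.3, 240.3]
tool_rot: [0.002, 0.687, 0.727, 0.002]
contact_force: [0.6, 0.5, 0.4]
grip_width: 0.399
grasp_force: 0.0
```

```bash
python3 - <<'E'
from h import *
go(427,20,240,93)
for c in('top','side'):
    save(c,c+'1.png'); marks(c,('gate','jar1'))
# top-cam jar caps + gate grip by depth
p,d=robot.grab_frame('top');P=pts('top',d);z=P[:,:,2]
for a,b in((60,78),(100,118)):
    m=((z>a)&(z<b)&(P[:,:,0]>380)&(P[:,:,0]<720)).astype(np.uint8)
    n,l,st,c=cv2.connectedComponentsWithStats(m)
    for i in range(1,n):
        if st[i,4]>25: print(a,st[i,4],np.round(P[l==i].mean(0),1),np.round(c[i]))
E
```

```text
now [428.1  95.3 240.3] yaw 93.23 tilt [ 6.1e-03  3.0e-04 -1.0e+00] units [-2.506 -0.178  0.009] wz 0.059 F [0.6 0.5 0.4] w 0.399 0.0
top gate []
top jar1 [([639.8, -252.4, -2.9], 0.92), ([518.8, -260.1, 0.2], 0.69), ([454.9, -369.7, 2.0], 0.68)]
side gate [([429.8, 94.0, 0.2], 0.74), ([523.9, -263.9, 1.3], 0.58)]
side jar1 [([639.5, -252.8, -0.2], 0.86), ([766.1, 20.9, 0.2], 0.66), ([454.7, -373.4, 2.0], 0.54), ([524.8, -261.4, 0.4], 0.52)]
60 241 [682.8 586.5  68.5] [ 42. 153.]
60 784 [ 673.2 -581.    72.8] [550. 164.]
60 359 [ 637.3 -249.4   69.6] [406. 177.]
60 26 [637.2 -43.1  63.3] [313. 176.]
60 27 [548.5 -40.8  63.8] [312. 215.]
60 33 [548.2 -60.9  63.6] [321. 215.]
60 373 [ 521.8 -258.7   69.9] [411. 229.]
60 372 [ 454.6 -373.9   69.4] [462. 260.]
100 1126 [694.1 608.2 109. ] [ 23. 144.]
```

The gate is parked (side reads (430,94), z ≈ 0). Jars by depth: A (637.3,-249.4), B (521.8,-258.7), C (454.6,-373.9). I will grip each cap along the lane axis, so the fingers pass between the posts, and slide it in.

Emit:
servo_tool(plan="1 0 0 0 0 0 0.98; 1 0 0 0 0 0 0.98; 1 0 0 0 0 0 0.98; 1 0 0 0 0 0 0.98; 1 0 0 0 0 0 0.98; 1 0 0 0 0 0 0.98; 1 0 0 0 0 0 0.98; 1 0 0 0 0 0 0.98; 1 0 0 0 0 0 0.98; 1 0 0 0 0 0 0.98; 1 0 0 0 0 0 0.98; 1 0 0 0 0 0 0.98; 1 0 0 0 0 0 0.98; 1 0 0 0 0 0 0.98; 1 0 0 0 0 0 0.98; 1 0 0 0 0 0 0.98; 1 0 0 0 0 0 0.98; 1 0 0 0 0 0 0.98")

```text
t: 18.35
position: [426.7, 95.2, 235.9]
tool_rot: [-0.0, 0.981, 0.195, -0.001]
contact_force: [-0.0, 0.9, 0.7]
grip_width: 1.003
grasp_force: 0.0
```

Emit:
servo_tool(plan="1 0 0 0 0 0 0.98; 1 0 0 0 0 0 0.98; 1 0 0 0 0 0 0.98; 1 0 0 0 0 0 0.98; 1 0 0 0 0 0 0.98; 1 0 0 0 0 0 0.98; 1 0 0 0 0 0 0; 1 0 0 0 0 0 0; 1 0 0 0 0 0 0")

```text
t: 19.1
position: [426.8, 95.2, 236.3]
tool_rot: [0.0, 1.0, -0.006, -0.0]
contact_force: [-0.2, 1.2, 0.7]
grip_width: 0.998
grasp_force: 0.0
```

```bash
cat >> h.py <<'E'
def jars():
    p,d=robot.grab_frame('top');P=pts('top',d);z=P[:,:,2]
    m=((z>60)&(z<78)&(P[:,:,0]>380)&(P[:,:,0]<760)&(P[:,:,1]>-520)&(P[:,:,1]<300)).astype(np.uint8)
    n,l,st,c=cv2.connectedComponentsWithStats(m)
    for i in range(1,n):
        if st[i,4]>60:
            w=P[l==i].mean(0); L=(w[:2]-[593.4,-51.6])@np.array([[.0192,-.9998],[.9998,.0192]]); print('jar',st[i,4],np.round(w,1),'lane',np.round(L,1))
E
python3 -c "
from h import *
jars();go(637.3,-250,240,-1.1)"
```

```text
jar 359 [ 637.3 -249.7   69.7] lane [-197.2  -47.7]
jar 368 [ 521.8 -258.8   69.9] lane [-208.5   67.6]
jar 368 [ 454.6 -374.1   69.7] lane [-325.1  132.6]
now [426.8  95.2 236.4] yaw -0.75 tilt [-5.e-04 -1.e-04 -1.e+00] units [ 7.166 11.414 -0.123] wz 0.088 F [ 0.1 -0.2 -0.2] w 0.999 0.0
```

Emit:
servo_tool(plan="1 0.51 0.81 0 0 0 0.088; 1 0.51 0.815 0 0 0 0; 1 0.51 0.815 0 0 0 0; 1 0.51 0.815 0 0 0 0; 1 0.51 0.815 0 0 0 0; 1 0.51 0.815 0 0 0 0; 1 0.51 0.815 0 0 0 0; 1 0.51 0.815 0 0 0 0; 1 0.51 0.815 0 0 0 0; 1 0.51 0.815 0 0 0 0; 1 0.51 0.815 0 0 0 0; 1 0.51 0.815 0 0 0 0; 1 0.51 0.815 0 0 0 0; 1 0.51 0.815 0 0 0 0; 1 0 0 0 0 0 0; 1 0 0 0 0 0 0; 1 0 0 0 0 0 0")

```text
t: 20.57
position: [633.6, -250.9, 236.1]
tool_rot: [-0.0, 1.0, -0.01, -0.001]
contact_force: [0.0, 0.1, -0.1]
grip_width: 1.0
grasp_force: 0.0
```

```bash
cat >> h.py <<'E'
def wcaps():
    s=robot.state();p,d=robot.grab_frame('wrist');P=pts('wrist',d,s);z=P[:,:,2]
    m=((z>64)&(z<76)&(d>0)).astype(np.uint8);n,l,st,c=cv2.connectedComponentsWithStats(m)
    for i in range(1,n):
        if st[i,4]>500: print('wcap',st[i,4],np.round((P[l==i].min(0)+P[l==i].max(0))/2,1),np.round(np.ptp(P[l==i],axis=0),1))
E
python3 -c "
from h import *
wcaps();go(637.3,-250,80,-1.1)"
```

```text
wcap 640 [ 736.1 -129.6   70. ] [61.4 45.3 12. ]
wcap 1772 [ 638.7 -250.8   68.5] [45.6 45.7  8.9]
wcap 832 [ 531.3 -260.3   68.6] [26.2 46.3  9. ]
wcap 822 [ 456.1 -371.4   68.6] [43.9 38.4  9.1]
now [ 633.6 -250.5  236.5] yaw -1.15 tilt [-6.e-04  3.e-04 -1.e+00] units [ 0.126 -0.018  5.215] wz -0.013 F [ 0.2 -0.3 -0.6] w 0.999 0.0
```

Emit:
servo_tool(plan="1 0.14 0 0 0 0 0; 1 0 0 0.7 0 0 0; 1 0 0 0.7 0 0 0; 1 0 0 0.7 0 0 0; 1 0 0 0.7 0 0 0; 1 0 0 0.7 0 0 0; 1 0 0 0.7 0 0 0; 1 0 0 0.5 0 0 0; 1 0 0 0.5 0 0 0; 0 0 0 0 0 0 0; 0 0 0 0 0 0 0; 0 0 0 0 0 0 0; 0 0 0 0 0 0 0; 0 0 0 0 0 0 0; 0 0 0 0 0 0 0; 0 0 0 0 0 0 0; 0 0 0 0 0 0 0; 0 0 0 0 0 0 0; 0 0 0 0 0 0 0; 0 0 0 0 0 0 0", newtons=12)

```text
t: 22.28
position: [638.3, -251.4, 80.9]
tool_rot: [0.0, 1.0, -0.011, 0.0]
contact_force: [-1.0, 1.4, 3.2]
grip_width: 0.49
grasp_force: 12.0
```

```bash
python3 -c "
from h import *
go(591.5,-150,79,-1.1)"
```

```text
now [ 638.3 -251.4   80.9] yaw -1.21 tilt [ 3.e-04 -3.e-04 -1.e+00] units [-1.63  -3.348  0.062] wz -0.027 F [-1.   1.4  3.2] w 0.49 12.0
```

Emit:
servo_tool(plan="0 -0.1 -0.2 0 0 0 0; 0 -0.19 -0.395 0 0 0 0; 0 -0.19 -0.395 0 0 0 0; 0 -0.19 -0.395 0 0 0 0; 0 -0.19 -0.395 0 0 0 0; 0 -0.19 -0.395 0 0 0 0; 0 -0.19 -0.395 0 0 0 0; 0 -0.19 -0.395 0 0 0 0; 0 -0.19 -0.395 0 0 0 0; 0 0 0 0 0 0 0; 0 0 0 0 0 0 0; 0 0 0 0 0 0 0")

```text
t: 23.28
position: [590.9, -147.7, 80.8]
tool_rot: [-0.001, 1.0, -0.01, -0.001]
contact_force: [-1.3, 4.5, 9.4]
grip_width: 0.49
grasp_force: 12.0
```

```bash
python3 -c "
from h import *
go(597.2,148,80,-1.1)"
```

```text
now [ 590.9 -147.7   80.8] yaw -1.19 tilt [-0.0017  0.0016 -1.    ] units [ 6.00e-03 -9.86e+00  4.30e-02] wz -0.023 F [-1.3  4.5  9.4] w 0.49 12.0
```

Emit:
servo_tool(plan="0 0 -0.3 -0.015 0 0 0; 0 0 -0.45 0 0 0 0; 0 0 -0.45 0 0 0 0; 0 0 -0.45 0 0 0 0; 0 0 -0.45 0 0 0 0; 0 0 -0.45 0 0 0 0; 0 0 -0.45 0 0 0 0; 0 0 -0.45 0 0 0 0; 0 0 -0.45 0 0 0 0; 0 0 -0.45 0 0 0 0; 0 0 0 0 0 0 0")

```text
t: 24.2
position: [594.3, -16.4, 80.9]
tool_rot: [-0.0, 1.0, -0.01, -0.0]
contact_force: [0.4, -0.7, -1.9]
grip_width: 0.49
grasp_force: 12.0
```

Emit:
servo_tool(plan="0 0 -0.45 0 0 0 0; 0 0 -0.45 0 0 0 0; 0 0 -0.45 0 0 0 0; 0 0 -0.45 0 0 0 0; 0 0 -0.45 0 0 0 0; 0 0 -0.45 0 0 0 0; 0 0 -0.45 0 0 0 0; 0 0 -0.45 0 0 0 0; 0 0 -0.45 0 0 0 0; 0 0 -0.45 0 0 0 0; 0 0 -0.45 0 0 0 0; 0 0 -0.45 0 0 0 0; 0 0 -0.45 0 0 0 0; 0 0 -0.45 0 0 0 0; 0 0 -0.45 0 0 0 0; 0 0 -0.45 0 0 0 0; 0 0 -0.45 0 0 0 0; 0 0 -0.45 0 0 0 0; 0 0 0 0 0 0 0; 0 0 0 0 0 0 0")

```text
t: 25.87
position: [599.4, 224.7, 80.9]
tool_rot: [0.0, 1.0, -0.01, -0.0]
contact_force: [0.8, -0.3, -1.2]
grip_width: 0.494
grasp_force: 12.0
```

Emit:
servo_tool(plan="0 0 -0.2 0 0 0 0; 0 0 -0.15 0 0 0 0; 0 0 0 0 0 0 0; 1 0 0 0 0 0 0; 1 0 0 0 0 0 0; 1 0 0 0 0 0 0; 1 0 0 0 0 0 0; 1 0 0 0 0 0 0; 1 0 0 0 0 0 0; 1 0 0 0 0 0 0; 1 0 0 -0.6 0 0 0; 1 0 0 -0.8 0 0 0; 1 0 0 -0.8 0 0 0; 1 0 0 -0.8 0 0 0; 1 0 0 -0.8 0 0 0; 1 0 0 -0.8 0 0 0; 1 0 0 0 0 0 0; 1 0 0 0 0 0 0")

```text
t: 27.37
position: [600.1, 234.4, 220.3]
tool_rot: [-0.0, 1.0, -0.011, 0.001]
contact_force: [-0.8, -0.5, 0.2]
grip_width: 0.996
grasp_force: 0.0
```

```bash
python3 -c "
from h import *
jars();marks('side',['jar1']);go(523,-259.5,220,-1.1)"
```

```text
jar 372 [ 521.8 -258.5   69.7] lane [-208.3   67.6]
jar 370 [ 454.6 -373.9   69.4] lane [-324.9  132.6]
jar 65 [421.3 134.5  68.2] lane [182.8 175.6]
side jar1 [([639.5, -252.8, -0.2], 0.86), ([766.1, 20.9, 0.2], 0.66), ([454.7, -373.4, 2.0], 0.54), ([524.8, -261.4, 0.4], 0.52)]
now [599.4 234.2 218.2] yaw -1.21 tilt [-1.2e-03 -4.0e-04 -1.0e+00] units [-2.199 16.508 -0.051] wz -0.026 F [ 0.2 -0.1  0.5] w 0.996 0.0
```

Emit:
servo_tool(plan="1 -0.11 0.825 0 0 0 -0.026; 1 -0.11 0.825 0 0 0 0; 1 -0.11 0.825 0 0 0 0; 1 -0.11 0.825 0 0 0 0; 1 -0.11 0.825 0 0 0 0; 1 -0.11 0.825 0 0 0 0; 1 -0.11 0.825 0 0 0 0; 1 -0.11 0.825 0 0 0 0; 1 -0.11 0.825 0 0 0 0; 1 -0.11 0.825 0 0 0 0; 1 -0.11 0.825 0 0 0 0; 1 -0.11 0.825 0 0 0 0; 1 -0.11 0.825 0 0 0 0; 1 -0.11 0.825 0 0 0 0; 1 -0.11 0.825 0 0 0 0; 1 -0.11 0.825 0 0 0 0; 1 -0.11 0.825 0 0 0 0; 1 -0.11 0.825 0 0 0 0; 1 -0.11 0.825 0 0 0 0; 1 -0.11 0.825 0 0 0 0")

```text
t: 29.13
position: [523.5, -260.3, 217.7]
tool_rot: [-0.001, 1.0, -0.01, -0.001]
contact_force: [0.7, -0.3, 0.7]
grip_width: 0.998
grasp_force: 0.0
```

Emit:
servo_tool(plan="1 0 0 0 0 0 0; 1 0 0 0 0 0 0; 1 0 0 0 0 0 0")

```text
t: 29.38
position: [524.0, -258.7, 218.1]
tool_rot: [-0.001, 1.0, -0.01, -0.001]
contact_force: [-0.7, -0.6, -0.2]
grip_width: 1.001
grasp_force: 0.0
```

```bash
python3 -c "
from h import *
jars();wcaps();go(522.5,-259.5,80.5,-1.1)"
```

```text
jar 355 [598.6 234.1  69.8] lane [285.7   0.3]
jar 73 [421.2 134.6  67.4] lane [182.9 175.7]
wcap 1935 [ 520.9 -260.    68.6] [46.1 45.4  9. ]
wcap 811 [ 458.9 -379.6   68.4] [37.7 38.7  8.6]
now [ 524.3 -258.3  218.7] yaw -1.05 tilt [-7.e-04  5.e-04 -1.e+00] units [-0.056  0.044  4.606] wz 0.013 F [-0.1  0.  -0.5] w 1.0 0.0
```

Emit:
servo_tool(plan="1 -0.08 0.04 0 0 0 0; 1 0 0 0.6 0 0 0; 1 0 0 0.6 0 0 0; 1 0 0 0.6 0 0 0; 1 0 0 0.6 0 0 0; 1 0 0 0.6 0 0 0; 1 0 0 0.6 0 0 0; 1 0 0 0.5 0 0 0; 1 0 0 0.47 0 0 0; 0 0 0 0 0 0 0; 0 0 0 0 0 0 0; 0 0 0 0 0 0 0; 0 0 0 0 0 0 0; 0 0 0 0 0 0 0; 0 0 0 0 0 0 0; 0 0 0 0 0 0 0; 0 0 0 0 0 0 0; 0 0 0 0 0 0 0; 0 0 0 0 0 0 0; 0 0 0 0 0 0 0", newtons=12)

```text
t: 31.15
position: [521.9, -260.5, 82.2]
tool_rot: [0.0, 1.0, -0.01, 0.0]
contact_force: [-0.7, 0.2, 3.6]
grip_width: 0.489
grasp_force: 12.0
```

```bash
python3 -c "
from h import *
go(591.6,-149,81,-1.1)"
```

```text
now [ 521.9 -260.5   82.2] yaw -1.1 tilt [ 2.e-04 -3.e-04 -1.e+00] units [ 2.252 -3.761  0.039] wz 0.0 F [-0.7  0.2  3.6] w 0.489 12.0
```

Emit:
servo_tool(plan="0 0.1 -0.16 0 0 0 0; 0 0.215 -0.36 0 0 0 0; 0 0.215 -0.36 0 0 0 0; 0 0.215 -0.36 0 0 0 0; 0 0.215 -0.36 0 0 0 0; 0 0.215 -0.36 0 0 0 0; 0 0.215 -0.36 0 0 0 0; 0 0.215 -0.36 0 0 0 0; 0 0.215 -0.36 0 0 0 0; 0 0.215 -0.36 0 0 0 0; 0 0.215 -0.36 0 0 0 0; 0 0 0 0 0 0 0; 0 0 0 0 0 0 0; 0 0 0 0 0 0 0")

```text
t: 32.32
position: [592.4, -147.2, 82.3]
tool_rot: [-0.0, 1.0, -0.009, 0.001]
contact_force: [1.9, 2.8, 6.8]
grip_width: 0.492
grasp_force: 12.0
```

```bash
python3 -c "
from h import *
go(597.4,158,82,-1.1)"
```

```text
now [ 592.4 -147.2   82.3] yaw -1.04 tilt [ 1.2e-03  6.0e-04 -1.0e+00] units [ -0.017 -10.174   0.015] wz 0.015 F [1.9 2.8 6.8] w 0.492 12.0
```

Emit:
servo_tool(plan="0 -0.02 -0.3 -0.015 0 0 0.015; 0 0 -0.45 0 0 0 0; 0 0 -0.45 0 0 0 0; 0 0 -0.45 0 0 0 0; 0 0 -0.45 0 0 0 0; 0 0 -0.45 0 0 0 0; 0 0 -0.45 0 0 0 0; 0 0 -0.45 0 0 0 0; 0 0 -0.45 0 0 0 0; 0 0 -0.45 0 0 0 0; 0 0 -0.45 0 0 0 0; 0 0 -0.45 0 0 0 0; 0 0 0 0 0 0 0")

```text
t: 33.4
position: [593.9, 11.1, 82.4]
tool_rot: [-0.0, 1.0, -0.009, -0.0]
contact_force: [0.1, 0.3, -1.2]
grip_width: 0.497
grasp_force: 12.0
```

Emit:
servo_tool(plan="0 0 -0.45 0 0 0 0; 0 0 -0.45 0 0 0 0; 0 0 -0.45 0 0 0 0; 0 0 -0.45 0 0 0 0; 0 0 -0.45 0 0 0 0; 0 0 -0.45 0 0 0 0; 0 0 -0.45 0 0 0 0; 0 0 -0.45 0 0 0 0; 0 0 -0.45 0 0 0 0; 0 0 -0.45 0 0 0 0; 0 0 -0.4 0 0 0 0; 0 0 0 0 0 0 0; 0 0 0 0 0 0 0")

```text
t: 34.48
position: [597.0, 156.1, 82.3]
tool_rot: [0.0, 1.0, -0.01, -0.0]
contact_force: [0.4, -1.4, 0.1]
grip_width: 0.492
grasp_force: 12.0
```

Emit:
servo_tool(plan="0.72 0 0 0 0 0 0; 0.72 0 0 0 0 0 0; 0.72 0 0 0 0 0 0; 0.72 0 0 0 0 0 0; 0.72 0 0 0 0 0 0; 0.72 0 0 -0.6 0 0 0; 0.72 0 0 -0.8 0 0 0; 1 0 0 -0.8 0 0 0; 1 0 0 -0.8 0 0 0; 1 0 0 -0.8 0 0 0; 1 0 0 -0.8 0 0 0; 1 0 0 0 0 0 0; 1 0 0 0 0 0 0")

```text
t: 35.57
position: [597.3, 155.4, 221.6]
tool_rot: [-0.0, 1.0, -0.01, 0.001]
contact_force: [-0.1, 1.0, 0.2]
grip_width: 0.995
grasp_force: 0.0
```

```bash
python3 -c "
from h import *
jars();go(455.5,-375,219,-1.1)"
```

```text
jar 371 [ 454.6 -373.9   69.6] lane [-324.9  132.6]
jar 76 [426.1  59.6  67.8] lane [108.  169.4]
jar 64 [422.2 132.6  68. ] lane [180.9 174.7]
now [596.9 155.3 220.3] yaw -1.17 tilt [ 2.e-04 -1.e-04 -1.e+00] units [-4.35  17.77   0.044] wz -0.018 F [-0.1  0.1  0. ] w 1.0 0.0
```

Emit:
servo_tool(plan="1 -0.2175 0.888 0 0 0 -0.018; 1 -0.2175 0.888 0 0 0 0; 1 -0.2175 0.888 0 0 0 0; 1 -0.2175 0.888 0 0 0 0; 1 -0.2175 0.888 0 0 0 0; 1 -0.2175 0.888 0 0 0 0; 1 -0.2175 0.888 0 0 0 0; 1 -0.2175 0.888 0 0 0 0; 1 -0.2175 0.888 0 0 0 0; 1 -0.2175 0.888 0 0 0 0; 1 -0.2175 0.888 0 0 0 0; 1 -0.2175 0.888 0 0 0 0; 1 -0.2175 0.888 0 0 0 0; 1 -0.2175 0.888 0 0 0 0; 1 -0.2175 0.888 0 0 0 0; 1 -0.2175 0.888 0 0 0 0; 1 -0.2175 0.888 0 0 0 0; 1 -0.2175 0.888 0 0 0 0; 1 -0.2175 0.888 0 0 0 0; 1 -0.2175 0.888 0 0 0 0")

```text
t: 37.28
position: [455.5, -375.7, 219.0]
tool_rot: [-0.001, 1.0, -0.01, -0.001]
contact_force: [-0.3, -0.7, -0.6]
grip_width: 1.0
grasp_force: 0.0
```

Emit:
servo_tool(plan="1 0 0 0 0 0 0; 1 0 0 0 0 0 0; 1 0 0 0 0 0 0; 1 0 0 0 0 0 0")

```text
t: 37.62
position: [456.5, -373.7, 219.9]
tool_rot: [-0.0, 1.0, -0.009, -0.0]
contact_force: [0.0, -0.1, 0.7]
grip_width: 1.002
grasp_force: 0.0
```

```bash
python3 -c "
from h import *
jars();wcaps();go(454.8,-374.5,81,-1.1)"
```

```text
jar 350 [598.9 233.9  70.1] lane [285.6   0. ]
jar 351 [594.4 155.2  70. ] lane [206.8   2.9]
jar 146 [ 454.5 -361.9   68.7] lane [-312.9  132.9]
jar 66 [421.4 134.1  68.2] lane [182.4 175.6]
wcap 1923 [ 454.8 -375.9   68.8] [45.9 46.5  9.5]
now [ 456.7 -373.8  220.3] yaw -1.02 tilt [-2.e-04  2.e-04 -1.e+00] units [-0.062  0.026  4.644] wz 0.019 F [ 0.4 -0.1 -0.1] w 1.0 0.0
```

Emit:
servo_tool(plan="1 -0.06 0.05 0 0 0 0.019; 1 0 0 0.6 0 0 0; 1 0 0 0.6 0 0 0; 1 0 0 0.6 0 0 0; 1 0 0 0.6 0 0 0; 1 0 0 0.6 0 0 0; 1 0 0 0.6 0 0 0; 1 0 0 0.5 0 0 0; 1 0 0 0.49 0 0 0; 0 0 0 0 0 0 0; 0 0 0 0 0 0 0; 0 0 0 0 0 0 0; 0 0 0 0 0 0 0; 0 0 0 0 0 0 0; 0 0 0 0 0 0 0; 0 0 0 0 0 0 0; 0 0 0 0 0 0 0; 0 0 0 0 0 0 0; 0 0 0 0 0 0 0; 0 0 0 0 0 0 0", newtons=12)

```text
t: 39.38
position: [454.6, -376.3, 83.0]
tool_rot: [0.0, 1.0, -0.01, 0.0]
contact_force: [-0.2, 1.0, 4.0]
grip_width: 0.493
grasp_force: 12.0
```

```bash
python3 -c "
from h import *
go(591.6,-149,81,-1.1)"
```

```text
now [ 454.6 -376.3   83. ] yaw -1.17 tilt [ 3.e-04 -3.e-04 -1.e+00] units [ 4.41  -7.667  0.064] wz -0.017 F [-0.2  1.   4. ] w 0.493 12.0
```

Emit:
servo_tool(plan="0 0.13 -0.23 0 0 0 0; 0 0.26 -0.45 0 0 0 0; 0 0.26 -0.45 0 0 0 0; 0 0.26 -0.45 0 0 0 0; 0 0.26 -0.45 0 0 0 0; 0 0.26 -0.45 0 0 0 0; 0 0.26 -0.45 0 0 0 0; 0 0.26 -0.45 0 0 0 0; 0 0.26 -0.45 0 0 0 0; 0 0.26 -0.45 0 0 0 0; 0 0.26 -0.45 0 0 0 0; 0 0.26 -0.45 0 0 0 0; 0 0.26 -0.45 0 0 0 0; 0 0.26 -0.45 0 0 0 0; 0 0.26 -0.45 0 0 0 0; 0 0.26 -0.45 0 0 0 0; 0 0.26 -0.45 0 0 0 0; 0 0.1 -0.2 0 0 0 0; 0 0 0 0 0 0 0; 0 0 0 0 0 0 0")

```text
t: 41.05
position: [591.3, -149.2, 83.0]
tool_rot: [-0.0, 1.0, -0.01, 0.0]
contact_force: [0.6, 2.6, 5.4]
grip_width: 0.491
grasp_force: 12.0
```

```bash
python3 -c "
from h import *
go(596.1,90,83,-1.1)"
```

```text
now [ 591.3 -149.2   83. ] yaw -1.13 tilt [ 9.e-04  3.e-04 -1.e+00] units [ 4.000e-03 -7.976e+00  2.000e-03] wz -0.008 F [0.6 2.6 5.4] w 0.491 12.0
```

Emit:
servo_tool(plan="0 0 -0.3 -0.015 0 0 0; 0 0 -0.45 0 0 0 0; 0 0 -0.45 0 0 0 0; 0 0 -0.45 0 0 0 0; 0 0 -0.45 0 0 0 0; 0 0 -0.45 0 0 0 0; 0 0 -0.45 0 0 0 0; 0 0 -0.45 0 0 0 0; 0 0 -0.45 0 0 0 0; 0 0 -0.45 0 0 0 0; 0 0 0 0 0 0 0")

```text
t: 41.97
position: [593.4, -16.9, 83.1]
tool_rot: [-0.0, 1.0, -0.009, -0.0]
contact_force: [1.1, 0.3, -1.0]
grip_width: 0.491
grasp_force: 12.0
```

Emit:
servo_tool(plan="0 0 -0.45 0 0 0 0; 0 0 -0.45 0 0 0 0; 0 0 -0.45 0 0 0 0; 0 0 -0.45 0 0 0 0; 0 0 -0.45 0 0 0 0; 0 0 -0.45 0 0 0 0; 0 0 -0.45 0 0 0 0; 0 0 0 0 0 0 0; 0 0 0 0 0 0 0; 0.72 0 0 0 0 0 0; 0.72 0 0 0 0 0 0; 0.72 0 0 0 0 0 0; 0.72 0 0 0 0 0 0; 0.72 0 0 0 0 0 0; 0.72 0 0 -0.5 0 0 0; 0.72 0 0 -0.5 0 0 0; 0.72 0 0 -0.5 0 0 0; 0.72 0 0 0 0 0 0")

```text
t: 43.47
position: [596.6, 74.8, 130.7]
tool_rot: [-0.0, 1.0, -0.01, 0.002]
contact_force: [0.2, 0.2, -0.1]
grip_width: 0.72
grasp_force: 0.0
```

```bash
python3 -c "
from h import *
go(594.5,10,120,-1.1)"
```

```text
now [596.6  74.8 130.7] yaw -1.18 tilt [ 0.004 -0.    -1.   ] units [-0.026  2.16   0.356] wz -0.02 F [ 0.2  0.2 -0.1] w 0.72 0.0
```

Emit:
servo_tool(plan="0 0 0.45 0 0 0 0; 0 0 0.45 0 0 0 0; 0 0 0.45 0 0 0 0; 0 0 0.5 0 0 0 0; 0 -0.03 0 0 0 0 0; 0 0 0 0 0 0 0; 0 0 0 0 0 0 0; 0 0 0 0 0 0 0; 0 0 0 0 0 0 0; 0 0 0 0 0 0 0; 0 0 0 0.5 0 0 0; 0 0 0 0.5 0 0 0; 0 0 0 0.5 0 0 0; 0 0 0 0.5 0 0 0; 0 0 0 0.4 0 0 0; 0 0 0 0.4 0 0 0; 0 0 0 0 0 0 0; 0 0 0 0 0 0 0")

```text
t: 44.97
position: [593.3, 19.6, 43.8]
tool_rot: [0.0, 1.0, -0.01, -0.0]
contact_force: [-0.1, 0.6, 1.2]
grip_width: 0.006
grasp_force: 0.0
```

```bash
python3 -c "
from h import *
jars();go(596.3,90,47,-1.1)"
```

```text
jar 354 [598.7 234.1  69.9] lane [2.858e+02 2.000e-01]
jar 350 [594.5 155.3  70. ] lane [206.8   2.9]
now [593.6  19.5  44.4] yaw -1.15 tilt [ 2.e-04 -1.e-04 -1.e+00] units [ 0.041 -2.35  -0.087] wz -0.013 F [-1.3 -1.1  0.3] w 0.005 0.0
```

Emit:
servo_tool(plan="0 0.04 -0.2 0 0 0 0; 0 0 -0.2 0 0 0 0; 0 0 -0.2 0 0 0 0; 0 0 -0.2 0 0 0 0; 0 0 -0.2 0 0 0 0; 0 0 -0.2 0 0 0 0; 0 0 -0.2 0 0 0 0; 0 0 -0.2 0 0 0 0; 0 0 -0.2 0 0 0 0; 0 0 -0.2 0 0 0 0; 0 0 -0.15 0 0 0 0; 0 0 -0.1 0 0 0 0; 0 0 0 0 0 0 0; 0 0 0 0 0 0 0")

```text
t: 46.18
position: [595.9, 87.1, 44.0]
tool_rot: [-0.0, 1.0, -0.01, -0.0]
contact_force: [0.3, -0.1, -0.5]
grip_width: 0.008
grasp_force: 0.0
```

```bash
python3 -c "
from h import *
jars();go(596.3,99.4,44.4,-1.1)"
```

```text
jar 296 [599.2 237.4  70.4] lane [289.1  -0.3]
now [595.9  87.   44. ] yaw -1.17 tilt [-3.e-04  0.e+00 -1.e+00] units [ 0.005 -0.415 -0.013] wz -0.017 F [-0.1 -0.9  0.7] w 0.006 0.0
```

Emit:
servo_tool(plan="0 0 -0.06 0 0 0 0; 0 0 -0.06 0 0 0 0; 0 0 -0.06 0 0 0 0; 0 0 -0.06 0 0 0 0; 0 0 -0.05 0 0 0 0; 0 0 0 0 0 0 0")

```text
t: 46.73
position: [596.2, 95.9, 44.1]
tool_rot: [0.0, 1.0, -0.01, -0.0]
contact_force: [-0.1, -0.2, -0.0]
grip_width: 0.006
grasp_force: 0.3
```

Emit:
servo_tool(plan="0 0 -0.03 0 0 0 0; 0 0 -0.03 0 0 0 0; 0 0 0 0 0 0 0; 0 0 0 0 0 0 0")

```text
t: 47.07
position: [596.2, 97.5, 44.2]
tool_rot: [0.0, 1.0, -0.01, 0.0]
contact_force: [0.2, -0.0, 0.4]
grip_width: 0.004
grasp_force: 0.3
```

Emit:
servo_tool(plan="0 0 -0.03 0 0 0 0; 0 0 -0.02 0 0 0 0; 0 0 0 0 0 0 0; 0 0 0 0 0 0 0")

```text
t: 47.4
position: [596.2, 99.0, 44.1]
tool_rot: [0.0, 1.0, -0.01, 0.0]
contact_force: [-0.9, -1.3, -0.2]
grip_width: 0.007
grasp_force: 0.5
```

Emit:
servo_tool(plan="0 0 -0.03 0 0 0 0; 0 0 -0.02 0 0 0 0; 0 0 0 0 0 0 0; 0 0 0 0 0 0 0")

```text
t: 47.73
position: [596.3, 100.5, 44.1]
tool_rot: [0.0, 1.0, -0.01, -0.0]
contact_force: [-0.4, -1.1, 0.0]
grip_width: 0.003
grasp_force: 0.5
```

```bash
python3 -c "
from h import *
jars();go(596.3,99.4,44.4,-1.1)"
```

```text
jar 225 [600.6 251.3  70.4] lane [303.   -1.4]
now [596.3 100.5  44.2] yaw -1.16 tilt [ 1.e-04 -0.e+00 -1.e+00] units [ 0.001  0.036 -0.008] wz -0.016 F [ 0.3 -0.9  0.3] w 0.004 0.5
```

Emit:
servo_tool(plan="0 0 -0.03 0 0 0 0; 0 0 -0.02 0 0 0 0; 0 0 0 0 0 0 0; 0 0 0 0 0 0 0")

```text
t: 48.12
position: [596.3, 102.0, 44.1]
tool_rot: [0.0, 1.0, -0.01, 0.0]
contact_force: [0.6, -0.9, -0.2]
grip_width: 0.003
grasp_force: 0.5
```

Emit:
servo_tool(plan="0 0 -0.03 0 0 0 0; 0 0 -0.02 0 0 0 0; 0 0 0 0 0 0 0; 0 0 0 0 0 0 0")

```text
t: 48.45
position: [596.4, 102.5, 44.2]
tool_rot: [0.001, 1.0, -0.01, -0.0]
contact_force: [-0.6, -8.9, 1.4]
grip_width: 0.006
grasp_force: 4.6
```

Emit:
servo_tool(plan="0 0 -0.03 0 0 0 0; 0 0 -0.02 0 0 0 0; 0 0 0 0 0 0 0; 0 0 0 0 0 0 0")

```text
t: 48.78
position: [596.6, 102.9, 44.4]
tool_rot: [0.001, 1.0, -0.01, 0.0]
contact_force: [-0.2, -18.3, 2.1]
grip_width: 0.006
grasp_force: 9.3
```

Emit:
servo_tool(plan="0 0 0.1 0 0 0 0; 0 0 0.3 0 0 0 0; 0 0 0.5 0 0 0 0; 0 0 0.5 0 0 0 0; 0 0 0 -0.5 0 0 0; 0 0 0 -0.8 0 0 0; 0 0 0 -0.8 0 0 0; 0 0 0 -0.8 0 0 0; 0 0 0 -0.8 0 0 0; 0 0 0 -0.8 0 0 0; 0 0 0 -0.8 0 0 0; 0.5 0 0.5 -0.8 0 0 0; 0.5 0 0.8 0 0 0 0; 0.5 0 0.8 0 0 0 0; 0.5 0 0.8 0 0 0 0; 0.5 0 0.8 0 0 0 0; 0.5 0 0 0 0 0 0; 0.5 0 0 0 0 0 0")

```text
t: 50.28
position: [593.1, -49.0, 227.1]
tool_rot: [-0.0, 1.0, -0.011, -0.0]
contact_force: [0.6, 0.7, 0.4]
grip_width: 0.436
grasp_force: 0.0
```

```bash
python3 -c "
from h import *
jars();go(428.5,95.3,250,93.1);wcaps();save('top','top2.png')"
```

```text
jar 353 [599.1 245.6  70. ] lane [297.3  -0. ]
jar 350 [594.7 191.8  69.8] lane [243.4   3.3]
jar 348 [595.  137.4  70.1] lane [189.   2.]
jar 69 [421.2 134.7  68. ] lane [183.  175.7]
now [593.1 -48.2 227.1] yaw -1.22 tilt [-1.e-04  3.e-04 -1.e+00] units [-5.589 -4.665 -0.761] wz -23.58 F [ 0.1 -0.1  0.5] w 0.465 0.0
wcap 1955 [596.5 191.3  68.6] [46.5 46.6  9.2]
wcap 1910 [596.8 138.1  68.6] [46.1 46.7  9.1]
```

View pics/top2.png

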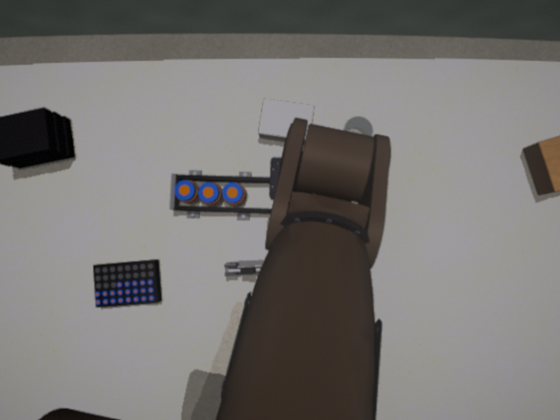

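Top view: the three caps sit in file at (186,190), (208,193) and (233,193), so the jars are at lane x = 297, 243 and 189, all within limits. Now the gate.

Emit:
servo_tool(plan="0.6 -0.563 -0.466 0 0 0 0; 0.6 -0.563 -0.466 0 0 0 0; 0.6 -0.563 -0.466 0 0 0 0; 0.6 -0.563 -0.466 0 0 0 0; 0.6 -0.563 -0.466 0 0 0 0; 0.6 -0.563 -0.466 0 0 0 0; 0.6 -0.563 -0.466 0 0 0 0; 0.6 -0.563 -0.466 0 0 0 0; 0.6 -0.563 -0.466 0 0 0 0; 0.6 -0.563 -0.466 0 0 0 0; 0.6 0 0 0 0 0 -0.982; 0.6 0 0 0 0 0 -0.982; 0.6 0 0 0 0 0 -0.982; 0.6 0 0 0 0 0 -0.982; 0.6 0 0 0 0 0 -0.982; 0.6 0 0 0 0 0 -0.982; 0.6 0 0 0 0 0 -0.982; 0.6 0 0 0 0 0 -0.982")

```text
t: 51.93
position: [427.0, 96.0, 227.2]
tool_rot: [-0.0, 0.965, 0.263, 0.0]
contact_force: [-0.4, 1.2, 0.7]
grip_width: 0.6
grasp_force: 0.0
```

Emit:
servo_tool(plan="0.6 0 0 0 0 0 -0.982; 0.6 0 0 0 0 0 -0.982; 0.6 0 0 0 0 0 -0.982; 0.6 0 0 0 0 0 -0.982; 0.6 0 0 0 0 0 -0.982; 0.6 0 0 0 0 0 -0.982; 0.6 0 0 0 0 0 -0.982; 0.6 0 0 0 0 0 -0.982; 0.6 0 0 0 0 0 -0.982; 0.6 0 0 0 0 0 -0.982; 0.6 0 0 0 0 0 -0.982; 0.6 0 0 0 0 0 -0.982; 0.6 0 0 0 0 0 -0.982; 0.6 0 0 0 0 0 -0.982; 0.6 0 0 0 0 0 -0.982; 0.6 0 0 0 0 0 -0.982; 0.6 0 0 0 0 0 0; 0.6 0 0 0 0 0 0")

```text
t: 53.43
position: [427.1, 95.8, 227.2]
tool_rot: [0.0, 0.688, 0.726, 0.0]
contact_force: [0.3, -0.9, -0.4]
grip_width: 0.601
grasp_force: 0.0
```

```bash
python3 -c "
from h import *
go(427,95.2,102,93.1)"
```

```text
now [427.1  95.8 227.2] yaw 93.05 tilt [ 2.e-04  0.e+00 -1.e+00] units [-0.018 -0.005  4.174] wz -0.013 F [ 0.3 -0.9 -0.4] w 0.601 0.0
```

Emit:
servo_tool(plan="0.6 -0.018 -0.005 0.6 0 0 -0.013; 0.6 0 0 0.6 0 0 0; 0.6 0 0 0.6 0 0 0; 0.6 0 0 0.6 0 0 0; 0.6 0 0 0.6 0 0 0; 0.6 0 0 0.6 0 0 0; 0.6 0 0 0.55 0 0 0; 0.6 0 0 0 0 0 0; 0 0 0 0 0 0 0; 0 0 0 0 0 0 0; 0 0 0 0 0 0 0; 0 0 0 0 0 0 0; 0 0 0 0 0 0 0; 0 0 0 0 0 0 0; 0 0 0 0 0 0 0; 0 0 0 0 0 0 0; 0 0 0 0 0 0 0; 0 0 0 0 0 0 0; 0 0 0 0 0 0 0; 0 0 0 0 0 0 0", newtons=40)

```text
t: 55.1
position: [427.2, 94.6, 102.8]
tool_rot: [0.0, 0.687, 0.726, 0.0]
contact_force: [-0.9, 0.8, 5.7]
grip_width: 0.125
grasp_force: 40.0
```

```bash
python3 -c "
from h import *
go(427,95.2,102,93.1)"
```

```text
now [427.2  94.6 102.8] yaw 93.16 tilt [ 3.e-04 -1.e-04 -1.e+00] units [ 0.02  -0.005  0.028] wz 0.015 F [-0.9  0.8  5.7] w 0.125 40.0
```

Emit:
servo_tool(plan="0 0 0 -0.3 0 0 0; 0 0 0 -0.5 0 0 0; 0 0 0 -0.8 0 0 0; 0 0 0 -0.8 0 0 0; 0 0 0 -0.8 0 0 0; 0 0 0 -0.8 0 0 0; 0 0 0 -0.8 0 0 0; 0 0 0 -0.6 0 0 0; 0 0 0 0 0 0 0.98; 0 0 0 0 0 0 0.98; 0 0 0 0 0 0 0.98; 0 0 0 0 0 0 0.98; 0 0 0 0 0 0 0.98; 0 0 0 0 0 0 0.98; 0 0 0 0 0 0 0.98; 0 0 0 0 0 0 0.98; 0 0 0 0 0 0 0.98; 0 0 0 0 0 0 0.98")

```text
t: 56.6
position: [426.9, 94.6, 264.3]
tool_rot: [-0.0, 0.892, 0.452, -0.0]
contact_force: [0.1, -0.0, -1.7]
grip_width: 0.128
grasp_force: 40.0
```

Emit:
servo_tool(plan="0 0 0 0 0 0 0.98; 0 0 0 0 0 0 0.98; 0 0 0 0 0 0 0.98; 0 0 0 0 0 0 0.98; 0 0 0 0 0 0 0.98; 0 0 0 0 0 0 0.98; 0 0 0 0 0 0 0.98; 0 0 0 0 0 0 0.98; 0 0 0 0 0 0 0.98; 0 0 0 0 0 0 0.98; 0 0 0 0 0 0 0.98; 0 0 0 0 0 0 0.98; 0 0 0 0 0 0 0.98; 0 0 0 0 0 0 0.98; 0 0 0 0 0 0 0; 0 0 0 0 0 0 0; 0 0 0 0 0 0 0")

```text
t: 58.02
position: [427.0, 94.6, 264.5]
tool_rot: [0.0, 1.0, -0.007, -0.0]
contact_force: [-0.6, -0.3, -1.8]
grip_width: 0.124
grasp_force: 40.0
```

```bash
python3 -c "
from h import *
go(592.8,-51.4,265,-1.1)"
```

```text
now [427.   94.6 264.5] yaw -0.79 tilt [-3.e-04 -1.e-04 -1.e+00] units [ 5.592  4.79  -0.018] wz 0.076 F [-0.6 -0.3 -1.8] w 0.124 40.0
```

Emit:
servo_tool(plan="0 0.557 0.479 0 0 0 0; 0 0.557 0.479 0 0 0 0; 0 0.557 0.479 0 0 0 0; 0 0.557 0.479 0 0 0 0; 0 0.557 0.479 0 0 0 0; 0 0.557 0.479 0 0 0 0; 0 0.557 0.479 0 0 0 0; 0 0.557 0.479 0 0 0 0; 0 0.557 0.479 0 0 0 0; 0 0.557 0.479 0 0 0 0; 0 0 0 0 0 0 0.076; 0 0 0 0.5 0 0 0; 0 0 0 0.5 0 0 0; 0 0 0 0.5 0 0 0; 0 0 0 0.5 0 0 0; 0 0 0 0.5 0 0 0; 0 0 0 0.3 0 0 0; 0 0 0 0 0 0 0; 0 0 0 0 0 0 0; 0 0 0 0 0 0 0")

```text
t: 59.68
position: [592.2, -51.7, 181.5]
tool_rot: [0.0, 1.0, -0.01, 0.001]
contact_force: [-0.1, 0.9, -1.7]
grip_width: 0.125
grasp_force: 40.0
```

```bash
python3 -c "
from h import *
jars();go(592.2,-51.4,102.8,-1.1)"
```

```text
jar 353 [599.2 245.6  70.1] lane [ 2.972e+02 -1.000e-01]
jar 350 [594.7 191.6  70. ] lane [243.2   3.3]
jar 347 [594.9 137.4  70. ] lane [189.    2.1]
now [592.2 -51.7 181.6] yaw -1.21 tilt [ 1.4e-03 -3.0e-04 -1.0e+00] units [-0.005 -0.012  2.627] wz -0.027 F [ 0.8  0.4 -1.9] w 0.126 40.0
```

Emit:
servo_tool(plan="0 0 -0.01 0.15 0 0 -0.027; 0 0 0 0.15 0 0 0; 0 0 0 0.15 0 0 0; 0 0 0 0.15 0 0 0; 0 0 0 0.15 0 0 0; 0 0 0 0.15 0 0 0; 0 0 0 0.15 0 0 0; 0 0 0 0.15 0 0 0; 0 0 0 0.15 0 0 0; 0 0 0 0 0 0 0")

```text
t: 60.57
position: [591.6, -51.4, 139.1]
tool_rot: [-0.0, 1.0, -0.01, -0.001]
contact_force: [-1.3, -0.7, -1.6]
grip_width: 0.124
grasp_force: 40.0
```

Emit:
servo_tool(plan="0 0 0 0.15 0 0 0; 0 0 0 0.15 0 0 0; 0 0 0 0.15 0 0 0; 0 0 0 0.15 0 0 0; 0 0 0 0.15 0 0 0; 0 0 0 0.15 0 0 0; 0 0 0 0.15 0 0 0; 0 0 0 0.1 0 0 0; 0 0 0 0.05 0 0 0; 0 0 0 0 0 0 0; 0 0 0 0 0 0 0; 0 0 0 0 0 0 0")

```text
t: 61.57
position: [592.0, -51.5, 104.4]
tool_rot: [0.0, 1.0, -0.01, 0.0]
contact_force: [-0.5, 0.2, -1.1]
grip_width: 0.122
grasp_force: 40.0
```

Emit:
servo_tool(plan="0 0 0 0.05 0 0 0; 0 0 0 0.02 0 0 0; 0 0 0 0 0 0 0; 0.4 0 0 0 0 0 0; 0.4 0 0 0 0 0 0; 0.4 0 0 0 0 0 0; 0.4 0 0 0 0 0 0; 0.4 0 0 0 0 0 0; 0.4 0 0 0 0 0 0; 0.4 0 0 -0.5 0 0 0; 0.4 0 0 -0.8 0 0 0; 0.4 0 0 -0.8 0 0 0; 0.4 0 0 -0.8 0 0 0; 0.4 0 0 -0.8 0 0 0; 0.4 0 0 -0.8 0 0 0; 0.4 -0.8 0 0 0 0 0; 0.4 -0.8 0 0 0 0 0; 0.4 -0.8 0 0 0 0 0; 0.4 0 0 0 0 0 0; 0.4 0 0 0 0 0 0")

```text
t: 63.23
position: [519.6, -50.1, 237.6]
tool_rot: [0.0, 1.0, -0.01, 0.0]
contact_force: [0.1, 0.2, -0.2]
grip_width: 0.398
grasp_force: 0.0
```

```bash
python3 - <<'E'
from h import *
s=robot.state();p,d=save('wrist','w9.png');P=pts('wrist',d,s);marks('wrist',['gate'])
q=P.reshape(-1,3);q=q[(abs(q[:,0]-593)<30)&(abs(q[:,1]+51)<20)&(q[:,2]>95)&(q[:,2]<125)]
print(len(q),np.round(np.median(q,0),1),np.round((q.min(0)+q.max(0))/2,1));save('top','t9.png')
marks('top',['gate','beaker','tip_box','vial_tray']);jars()
E
```

```text
wrist gate [([592.8, -53.2, 1.6], 0.82)]
563 [594.2 -51.2 110.2] [593.7 -51.1 109.9]
top gate []
top beaker [([595.4, 191.5, 0.4], 0.63), ([738.4, -137.9, 3.3], 0.62)]
top tip_box [([735.3, -141.5, -1.1], 0.37), ([595.2, 147.0, 1.8], 0.28)]
top vial_tray [([381.8, 389.7, 0.6], 0.57), ([771.1, 22.2, -0.3], 0.16)]
jar 353 [599.2 245.7  70.3] lane [ 2.973e+02 -1.000e-01]
jar 349 [594.8 191.7  70.1] lane [243.3   3.3]
jar 344 [594.9 137.5  70.1] lane [189.1   2.1]
```

View pics/w9.png

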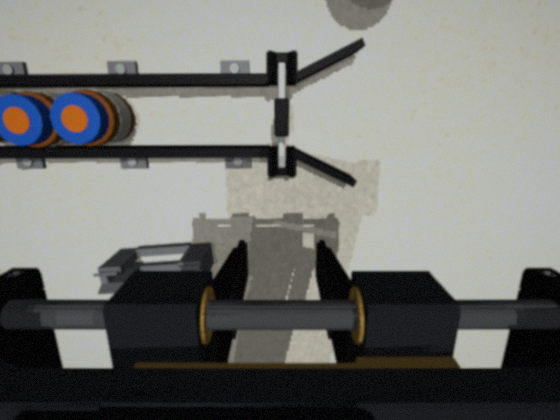

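The gate sits fully down in the lane's slot at (282,115), with its grip top at z = 110 as at the start. Jars are in file at (20,118) and (80,118), and the stand at (160,260) is empty. Handing in.

```bash
python3 -c "
from bench import robot
print(robot.sign_off())"
```

```text
the job is handed in; nothing more can be done
None
```

The job is handed in: three jars were present and stand in single file against the end stop (lane x about 297, 243 and 189 mm), the gate is back fully down in the lane's mouth slot, and the vial tray, beaker and tip box were left alone; the hand-in call gave no verdict.

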